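# Prop the soft-close cover of the router console and set the trim knob

## Task

Lift the clear flip cover of the router's control console all the way up and, before its soft-close hinge lets it sink, stand the yellow prop upright on the yellow-edged field of the deck, its tall post nearest the hinge, so that the cover will come to rest on the prop's rubber tip, wide open. Then turn the red trim knob until its white pointer lines up with the green mark on the dial ring, without shifting the mark. Finish with the cover resting on the standing prop, and leave the jar, bit case and wrench where they are.

Things in the scene. Friction and masses are not known exactly. Their poses are not given: they have to be found in the camera images.
- console: Black console fixed to the table, 230 x 284 mm, flat deck at z = 45 mm. Origin: centre of the underside; x away from the operator (front edge x = -115 mm), y left, z up. Red cheeks at y = -136 and 136, x -68 to 112, and a rear riser at x = 109 reach z = 100; 12 mm thick; front open. Prop's place: grey, yellow-edged field 130 x 72 mm on the deck, centre x = 0, y = 65. Knob axis: x = -40, y = -70.
- cover (a joint): Clear, red-framed cover's angle, rad: 0 closed (level on the cheeks), grows as its front edge rises, stop at 1.45. Plate 182 mm from hinge to front edge, 284 wide, 5 to 8 thick, 0.2 kg. A damper (2.2 N m s/rad) resists quick moves; let go at the stop it sinks in about 15 s to 1.13 rad, over 30 s to closed. It rests at about 1.15 rad on a prop in its field.
- cover_grip (a point): Grip point of the cover's red grip fin: 14 mm wide (along the hinge line), 56 long, 24 tall, sticking out of the front edge at its middle; 36 mm past that edge, 218 mm from the hinge line, 6 mm above the cover's underside. Pinch it across its 14 mm from above; it turns easily between the fingers as the cover swings. x points to the hinge, y along it, z out of the upper face.
- cover_hinge (a point): Middle of the cover's hinge line, at console x = 105, z = 100 mm; the line runs along the console's y. x, y, z axes turn with the cover and equal the console's when closed.
- prop: Loose stand, about 0.45 kg: dark steel foot 120 x 56 x 12 mm (x, y, z); yellow 16 mm square post at x = 50 with a round black rubber tip (20 mm dia), 182 mm tall in all; yellow grip plate 30 x 15 mm (x, y) at x = -15, 99 mm high. Origin: centre of the foot's underside; z up. Starts upright. In use its x points like the console's, the post nearest the hinge.
- prop_grip (a point): Where to pinch the prop: on its grip plate (15 mm wide in y), 85 mm above its underside, at prop x = -15 mm; nearly above the centre of mass.
- prop_tip (a point): Top of the prop's rubber tip, prop x = +50 mm, 182 mm above its underside; the cover's underside comes to rest on it.
- knob (a joint): Angle of the red bar knob, rad, 0 to 3.4, growing clockwise seen from above; at 0 the pointer points to the console's front (-x). It stays where it is left (friction 0.08 N m) and starts between 0 and 0.5.
- knob_grip (a point): Knob axis at gripping height, 38 mm above the deck. The grip is an upright red bar 66 mm long, 15 thick, its top 12 mm above this point, on a black disc 72 mm across whose top is 12 mm above the deck. At knob angle 0 the bar lies along the console's x; pinch it across its 15 mm.
- knob_point (a point): Point 40 mm from the knob axis in the direction of the white pointer line on the bar (the line is on one half only).
- mark_point (a point): Point 40 mm from the knob axis under the green tab of the dial ring around the knob; the tab stands 8 mm above the deck. It starts 2.1 to 2.8 rad clockwise from the front (-x) direction. Pointer and mark agree when this point and knob_point coincide. The ring can be shifted by hand but must not be.
- jar: Bystander: orange jar with black cap, 60 mm dia, 100 mm tall, origin at the centre of its underside. Jar and prop stand left and right of the console in either order.
- bit_case: Bystander: closed green and red router bit case, 90 x 150 x 32 mm, origin at the centre of its underside.
- wrench: Bystander: steel collet wrench lying on the table, origin on its underside.

How it is judged:
By the outcome, as a careful person would: the job done as asked, in the order asked, and still so for the second after the job is handed in, with the robot touching nothing.
It also fails if it takes over 72 s, if anything falls off the work surface, if the arm or the gripper's body presses on something with over 40 N, if the wrist force passes 120 N, or if a joint passes its speed limit or range.

## Robot

A 6-joint arm with a two-finger parallel gripper is mounted at the origin on the work surface. World frame = base frame: x ahead of the robot, y to its left, z up, the work surface at z = 0. Lengths are in m, angles in rad, forces in N, time in s.
With the tool pointing down it reaches from about 0.375 to 0.975 m from the base axis. Payload 3.8 kg.
Tool frame: the origin (TCP) lies on the centre line of the jaws, within the pads' length; the fingertips stand 14 mm ahead of it and the grasp point (between the pads) lies 5 mm behind it; x points along the fingers, y is the direction in which the jaws open and shut, and the axes are right-handed (so a half turn about x gives the same grasp; the last joint's range is limited). The gripper opens to 85 mm and grips with 20 to 120 N. Pads are 22 mm wide; open, the fingers measure 114 mm over their backs; the gripper's body (76 mm by 85 mm) begins 54 mm behind the grasp point. The pads swing forward as they close: fully open they stand 13 mm farther back than shut.
Start: joints at [-1.285, 0.264, 1.604, -0, 1.274, -0.037], TCP at [0.214, -0.64, 0.245] pointing down, gripper open.
Joint ranges: [-2.63, 2.63], [-0.94, 2.18], [0.31, 2.57], [-1.31, 4.45], [0, 2.66], [-2.55, 2.55]. Speed limits (rad/s): [2.57, 2.57, 3.14, 3.14, 3.14, 3.14].

## Interface

Orientations are given as a rotation vector (axis times angle).
In Python, from workcell import bot gives the robot as it stands.
- The arm moves only by the shell command python3 -m creep 'ROWS' [FORCE]. ROWS is JSON, a list of rows, each an object with "grip": the finger opening in cm, from 0 to 8.54; "dp": the shift along the tool's x, y, z in cm, a list of three; "rotation": the turn, a rotation vector about the tool's x, y, z in rad, a list of three. A call has 1 to 5 rows; each row is the pose to reach, as a shift and turn from the pose commanded when the call began, along the tool's axes at that moment; what a row does not reach only later rows make up. A row lasts 1/12 s, in which the tool goes at most 41.7 mm and 7.16 degrees, less where a joint would pass 70% of its speed; a pose out of reach is approached as far as the arm can. A call with a gripper value outside its range is refused whole. The fingers move at their own pace and stop on an object; FORCE is the grip in N (left out, the last holds). Time passes only in rows, so rows that repeat a pose let the fingers close. It gives the time, the measured TCP pose, the force and the opening at its end, in the units of the state.
- bot.read_state(): the state, without advancing time (a new reading comes with each control period).
- bot.read_camera(name): name is "side" or "top" or "wrist"; returns (picture, depth): 420x560x3 uint8, red, green, blue; 420x560 float32, m along the optical axis (not along the pixel's ray), 0 where there is no reading.
- bot.get_calibration(name): a dict with "fx", "fy", "cx", "cy" (pixels), "rvec" (rotation vector, rad) and "tvec" (3), from world to camera coordinates, as OpenCV has them. Camera axes: x right, y down, z forward; pixel columns grow to the right and rows downward; lengths in m; the calibration is good to about 2 mm. A picture is of the moment at which its call begins: read the wrist's pose just before it. get_calibration takes no time and is no camera call; for the wrist camera it gives the pose at the moment of the call.
- bot.finish_job(): hands the job in, once; it reports no verdict.
The state is a dict: "time": time; "q": joint angles; "joint_vel": joint speeds; "joint_torque": joint torques, N m; "tool_pos": TCP position; "tcp_rot": TCP orientation; "wrist_force": force on the tool from outside, world axes, zero at the start; "torque": the same for the moment, N m; "width": opening from 0.0 (shut) to 1.0 (fully open).
Only numpy, scipy, OpenCV 4.12 (cv2) and the standard library are available. Lean on these libraries where they do the work, as an engineer would, in place of code of your own. Each camera call takes 0.05 s, during which the arm holds its last target.

## Working session

There is one attempt and no reset: what is moved stays moved. The work goes in short steps, Python scripts to look and compute and a shell command to move; the robot and the scene stay as the last step left them, time stands still between calls to the robot, and variables do not carry over. Pictures are saved under pics/ and viewed, and the job is handed in when it is done.

```bash
ls; mkdir -p pics
python3 - <<'E'
from workcell import bot
import cv2
print(bot.read_state())
for n in ("top","side"):
    p,d=bot.read_camera(n); cv2.imwrite(f"pics/{n}0.png",p[:,:,::-1])
    print(n,bot.get_calibration(n))
E
```

```text
pics
{'time': 0.0, 'q': array([-1.28489084e+00,  2.64765992e-01,  1.60542651e+00,  3.43512454e-05,
        1.27371587e+00, -3.69064491e-02]), 'joint_vel': array([ 2.50154435e-03, -8.81517611e-04,  8.91400831e-04,  3.01321551e-03,
        2.94797355e-05,  1.96001795e-03]), 'joint_torque': array([ 1.59888710e-03, -5.15110946e+01, -3.67316043e+01, -1.07273095e-04,
        1.31310974e-02,  2.74225255e-05]), 'tool_pos': array([ 0.21393151, -0.63943101,  0.243925  ]), 'tcp_rot': array([ 2.04756565,  0.33580992, -2.04809469]), 'wrist_force': array([0.64904151, 0.49652694, 0.23064245]), 'torque': array([-4.06246384e-03, -4.89254473e-02,  3.09849756e-05]), 'width': 1.0005136724826118}
top {'fx': 542.8281879828919, 'fy': 542.8281879828919, 'cx': 279.0153301429268, 'cy': 201.16697557928794, 'rvec': array([ 2.14383012, -2.14362605,  0.16555057]), 'tvec': array([0.01673136, 0.5676897 , 1.2563506 ])}
side {'fx': 476.67419722398967, 'fy': 476.67419722398967, 'cx': 278.759163547847, 'cy': 213.86955567495139, 'rvec': array([ 0.37591896, -2.64878418,  1.3895256 ]), 'tvec': array([0.54595851, 0.1859938 , 1.11708368])}
```

View pics/top0.png

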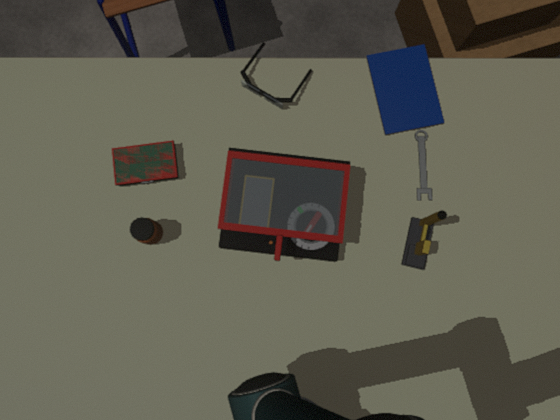

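View pics/side0.png

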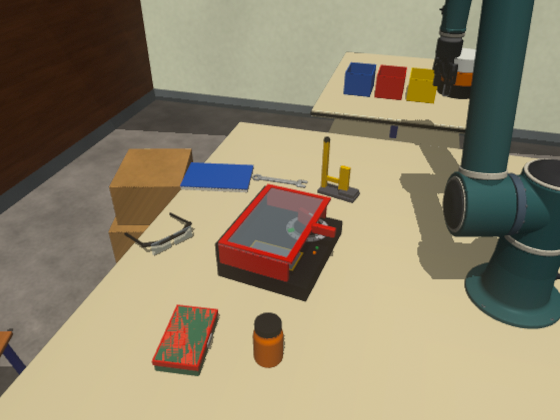

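The top view shows the closed cover with its fin near (278,248), the prop on the right at about (418,243), the jar on the left at (147,231), the case at (145,163) and the wrench at (423,165). I'll measure these next from enlarged crops.

```bash
cat > h.py <<'E'
import numpy as np, cv2
from workcell import bot
from scipy.spatial.transform import Rotation as R
def cal(n):
    c=bot.get_calibration(n); K=np.array([[c['fx'],0,c['cx']],[0,c['fy'],c['cy']],[0,0,1]])
    return K,R.from_rotvec(c['rvec']).as_matrix(),np.array(c['tvec'])
def plane(n,uv,z,C=None):
    K,Rm,t=C or cal(n); o=-Rm.T@t
    uv=np.atleast_2d(uv).astype(float)
    d=(Rm.T@np.linalg.inv(K)@np.c_[uv,np.ones(len(uv))].T).T
    return o+d*((z-o[2])/d[:,2])[:,None]
def cloud(n,d,C=None):
    K,Rm,t=C or cal(n); v,u=np.mgrid[:d.shape[0],:d.shape[1]]
    P=np.stack([(u-K[0,2])/K[0,0]*d,(v-K[1,2])/K[1,1]*d,d],-1)
    return (P-t)@Rm
def proj(n,P,C=None):
    K,Rm,t=C or cal(n); q=(K@(Rm@np.atleast_2d(P).T+t[:,None])).T
    return q[:,:2]/q[:,2:]
E
python3 - <<'E'
import cv2,numpy as np
from h import *
a=cv2.imread('pics/top0.png'); 
a2=cv2.convertScaleAbs(a,alpha=2,beta=15)
c=a2[135:275,205:365]; cv2.imwrite('pics/z1.png',cv2.resize(c,None,fx=5,fy=4.2,interpolation=cv2.INTER_CUBIC)[:600,:800])
c=a2[195:285,385:465]; cv2.imwrite('pics/z2.png',cv2.resize(c,None,fx=6,fy=6,interpolation=cv2.INTER_CUBIC))
E
```

```text
(no output)
```

View pics/z1.png

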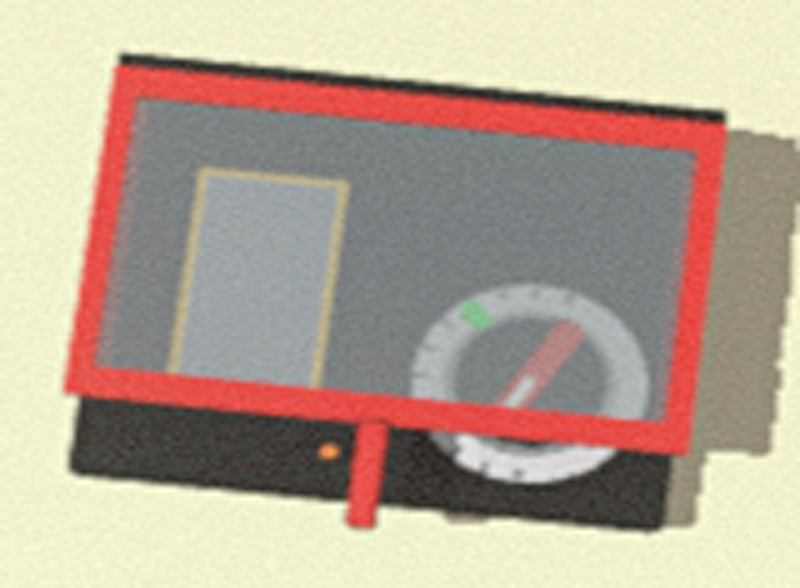

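View pics/z2.png

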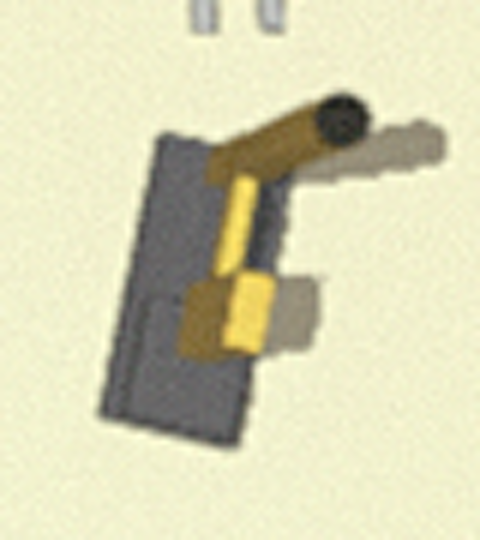

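Run:
```python
from h import *
a=cv2.imread('pics/top0.png'); hsv=cv2.cvtColor(a,cv2.COLOR_BGR2HSV); H,S,V=cv2.split(hsv)
red=(((H<8)|(H>172))&(S>140)&(V>80)).astype(np.uint8)
m=np.zeros_like(red); m[140:270,210:360]=red[140:270,210:360]
n,l,st,_=cv2.connectedComponentsWithStats(m); k=1+np.argmax(st[1:,4]); m=(l==k).astype(np.uint8)
mo=cv2.morphologyEx(cv2.morphologyEx(m,cv2.MORPH_CLOSE,np.ones((3,3))),1,np.ones((1,1)))
cs,_=cv2.findContours(mo,cv2.RETR_EXTERNAL,cv2.CHAIN_APPROX_NONE)
# fin pixels: row wise narrow bottom
c=max(cs,key=cv2.contourArea)
ap=cv2.approxPolyDP(c,3,True)[:,0]; print(ap)
P=plane('top',ap,.107); print(np.round(P,4))
# hand-read corners
z1=lambda x,y:(x/5+205-.4,y/4.2+135-.4)
cor=[z1(118,66),z1(727,124),z1(688,453),z1(65,392)]
Q=plane('top',cor,.107)[:,:2]; print(Q.round(4))
print('w',np.linalg.norm(Q[0]-Q[1]),np.linalg.norm(Q[3]-Q[2]),'h',np.linalg.norm(Q[0]-Q[3]),np.linalg.norm(Q[1]-Q[2]))
for A,B in((1,0),(2,3)): d=Q[B]-Q[A];print('yaw',np.arctan2(-d[0],d[1]))
for A,B in((3,0),(2,1)): d=Q[B]-Q[A];print('yaw',np.arctan2(d[1],d[0]))
dc=[z1(70,473),z1(658,530)]; D=plane('top',dc,.045)[:,:2]; print('front deck',D.round(4),np.linalg.norm(D[0]-D[1])); d=D[0]-D[1];print('yaw',np.arctan2(-d[0],d[1]))
fin=[z1(347,524),z1(375,527)]; print('finend',plane('top',fin,.112).round(4))
f=plane('top',[z1(205,170),z1(349,183)],.045);print('field far corners',f.round(4),np.linalg.norm(f[0]-f[1]))
z2=lambda x,y:(x/6+385-.4,y/6+195-.4)
t=plane('top',[z2(343,118)],.182)[0]; g=plane('top',[np.mean([z2(233,272),z2(275,274),z2(264,354),z2(223,350)],0)],.099)[0]
print('tip',t,'grip',g,np.linalg.norm((t-g)[:2]),'yaw',np.arctan2((t-g)[1],(t-g)[0]))
b=plane('top',[z2(160,135),z2(101,414),z2(237,447)],.012)[:,:2]; print('foot',b.round(4),np.linalg.norm(b[0]-b[1]),np.linalg.norm(b[1]-b[2]),'yaw',np.arctan2(*(b[0]-b[1])[::-1]))
```

```text
[[228 151]
 [219 228]
 [276 234]
 [275 259]
 [279 259]
 [282 235]
 [342 242]
 [349 165]]
[[ 0.675   0.1346  0.107 ]
 [ 0.4966  0.1524  0.107 ]
 [ 0.4831  0.0238  0.107 ]
 [ 0.427   0.0259  0.107 ]
 [ 0.427   0.017   0.107 ]
 [ 0.4808  0.0102  0.107 ]
 [ 0.465  -0.1247  0.107 ]
 [ 0.6421 -0.144   0.107 ]]
[[ 0.6766  0.1342]
 [ 0.6441 -0.1463]
 [ 0.464  -0.1252]
 [ 0.4968  0.1556]]
w 0.2823423169750653 0.2826449957723408 h 0.18108269602443403 0.18136311327778784
yaw -0.11515296417926192
yaw -0.11614769506977643
yaw -0.11842783841762056
yaw -0.11675463033402332
front deck [[ 0.4575  0.1593]
 [ 0.4256 -0.1177]] 0.27881557386831285
yaw -0.11448337708374388
finend [[0.4259 0.0282 0.112 ]
 [0.4244 0.0157 0.112 ]]
field far corners [[0.6309 0.0972 0.045 ]
 [0.6234 0.0279 0.045 ]] 0.06975819282865517
tip [ 0.5183534  -0.32932339  0.182     ] grip [ 0.45507745 -0.31571356  0.099     ] 0.06472305544549518 yaw -0.2118591073026844
foot [[ 0.5332 -0.3063]
 [ 0.4203 -0.2784]
 [ 0.4071 -0.3326]] 0.1162981664112471 0.055726229749760686 yaw -0.24217099030696368
```

Run:
```python
from h import *
s=bot.read_state(); M=R.from_rotvec(s['tcp_rot']).as_matrix(); print(M.round(3)); print('toolz yaw',np.arctan2(M[1,2],M[0,2]),'tooly yaw',np.arctan2(M[1,1],M[0,1]))
a=cv2.imread('pics/top0.png'); a2=cv2.convertScaleAbs(a,alpha=2,beta=15)
c=a2[185:255,280:340]; cv2.imwrite('pics/z3.png',cv2.resize(c,None,fx=8,fy=8,interpolation=cv2.INTER_CUBIC))
```

```text
[[-0.001  0.317 -0.948]
 [ 0.002 -0.948 -0.317]
 [-1.    -0.002 -0.   ]]
toolz yaw -2.8187737066346963 tooly yaw -1.2479771896593108
```

View pics/z3.png

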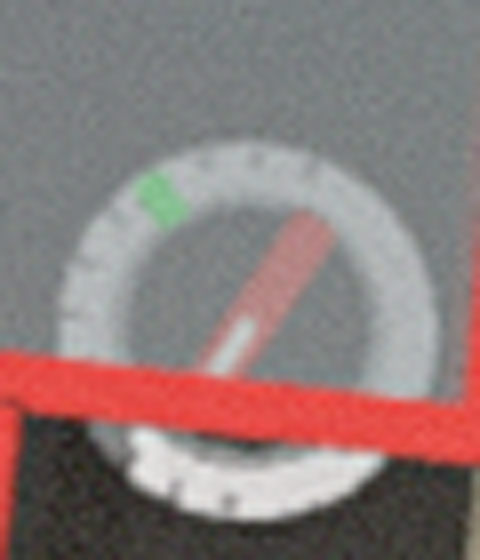

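```bash
cat >> h.py <<'E'
O=np.array([.556,.0065]); YAW=-.116
ex=np.array([np.cos(YAW),np.sin(YAW)]); ey=np.array([-ex[1],ex[0]])
def con(x,y,z): # console mm -> world m
    return np.r_[O+ex*x/1e3+ey*y/1e3,z/1e3]
def inv(p): d=np.asarray(p)[:2]-O; return np.r_[d@ex,d@ey,p[2]]*1e3
def down(psi):
    c,s=np.cos(psi),np.sin(psi); return np.array([[0,c,s],[0,s,-c],[-1,0,0]])
def plan(p,psi=None,M2=None):
    s=bot.read_state(); M=R.from_rotvec(s['tcp_rot']).as_matrix()
    r=[0,0,0]
    if psi is not None: M2=down(psi)
    if M2 is not None: r=R.from_matrix(M.T@M2).as_rotvec()
    print('t',round(s['time'],2),'q',np.round(s['q'],2),'dp',np.round(M.T@(np.asarray(p)-s['tool_pos'])*100,2),'rot',np.round(r,3),'F',np.round(s['wrist_force'],1),'w',round(s['width'],3),'con',np.round(inv(s['tool_pos']),1))
E
python3 - <<'E'
from h import *
plan(con(-113,0,185),1.455)
print(con(-113,0,101),con(-40,-70,83),con(50,65,227))
c=plane('top',[(162/8+280-.4,200/8+185-.4)],.053)[0]; print('mark',inv(c), np.hypot(*(inv(c)[:2]-[-40,-70])))
k=inv(c)[:2]-[-40,-70]; print('mark ang',(np.pi-np.arctan2(k[1],k[0]))%(2*np.pi))
b=plane('top',[(320/8+280-.4,222/8+185-.4),(218/8+280-.4,372/8+185-.4)],.095); i=[inv(x) for x in b];print(i); d=i[1]-i[0];print('knob',(np.pi-np.arctan2(d[1],d[0]))%(2*np.pi))
E
```

```text
t 0.1 q [-1.28  0.26  1.61  0.    1.27 -0.04] dp [  6.02 -55.2  -42.7 ] rot [-2.703 -0.003  0.   ] F [0.6 0.1 0.4] w 0.998 con [-265.  -681.3  244.1]
[0.44375941 0.01957862 0.101     ] [ 0.50816702 -0.05839997  0.083     ] [0.61318708 0.06527617 0.227     ]
mark [ -5.43959792 -39.96439352  53.        ] 45.78819769666447
mark ang 2.4261278631912013
[array([-12.4247159 , -84.54085338,  95.        ]), array([-58.63878376, -60.18206767,  95.        ])]
knob 0.4850808326113474
```

```bash
python3 -m creep '[{"grip":5,"dp":[1,-55,-42.5],"rotation":[-2.7,0,0]},{"grip":5,"dp":[1,-55,-42.5],"rotation":[-2.7,0,0]},{"grip":5,"dp":[1,-55,-42.5],"rotation":[-2.7,0,0]},{"grip":5,"dp":[1,-55,-42.5],"rotation":[-2.7,0,0]},{"grip":5,"dp":[1,-55,-42.5],"rotation":[-2.7,0,0]}]' 60
python3 -c "
from h import *
plan(con(-113,0,185),1.455)"
```

```text
time: 0.52
tool_pos: [0.2826, -0.4413, 0.2415]
tcp_rot: [1.648, 0.852, -1.648]
wrist_force: [1.4, 0.4, 0.2]
width: 0.591
t 0.52 q [-1.05 -0.02  1.93  0.    1.23 -0.43] dp [  5.69 -13.55 -46.9 ] rot [-2.073e+00 -1.000e-03 -0.000e+00] F [1.4 0.4 0.2] w 0.591 con [-219.7 -476.4  241.5]
```

```bash
python3 -m creep '[{"grip":5,"dp":[3,-13.5,-46.9],"rotation":[-2.07,0,0]},{"grip":5,"dp":[3,-13.5,-46.9],"rotation":[-2.07,0,0]},{"grip":5,"dp":[3,-13.5,-46.9],"rotation":[-2.07,0,0]},{"grip":5,"dp":[3,-13.5,-46.9],"rotation":[-2.07,0,0]},{"grip":5,"dp":[3,-13.5,-46.9],"rotation":[-2.07,0,0]}]'
python3 -c "
from h import *
plan(con(-113,0,185),1.455)"
```

```text
time: 0.93
tool_pos: [0.3523, -0.2455, 0.2291]
tcp_rot: [1.204, 1.213, -1.204]
wrist_force: [1.1, 0.3, -0.1]
width: 0.584
t 0.93 q [-0.67 -0.21  2.12  0.    1.23 -0.67] dp [  4.41   9.34 -26.44] rot [-1.448 -0.    -0.   ] F [ 1.1  0.3 -0.1] w 0.584 con [-173.1 -273.9  229.1]
```

```bash
python3 -m creep '[{"grip":5,"dp":[4.4,9.3,-26.4],"rotation":[-1.45,0,0]},{"grip":5,"dp":[4.4,9.3,-26.4],"rotation":[-1.45,0,0]},{"grip":5,"dp":[4.4,9.3,-26.4],"rotation":[-1.45,0,0]},{"grip":5,"dp":[4.4,9.3,-26.4],"rotation":[-1.45,0,0]},{"grip":5,"dp":[4.4,9.3,-26.4],"rotation":[-1.45,0,0]}]'
python3 -c "
from h import *
plan(con(-113,0,185),1.455)"
```

```text
time: 1.35
tool_pos: [0.4204, -0.0513, 0.1968]
tcp_rot: [0.732, 1.444, -0.731]
wrist_force: [0.6, -0.2, 0.1]
width: 0.585
t 1.35 q [-0.18 -0.19  2.17 -0.    1.17 -0.81] dp [ 1.18  6.08 -4.33] rot [-0.822  0.    -0.   ] F [ 0.6 -0.2  0.1] w 0.585 con [-128.   -73.1  196.8]
```

```bash
python3 -m creep '[{"grip":5,"dp":[2,6.1,-4.3],"rotation":[-0.82,0,0]},{"grip":5,"dp":[2,6.1,-4.3],"rotation":[-0.82,0,0]},{"grip":5,"dp":[2,6.1,-4.3],"rotation":[-0.82,0,0]},{"grip":5,"dp":[2,6.1,-4.3],"rotation":[-0.82,0,0]},{"grip":5,"dp":[3,6.1,-4.3],"rotation":[-0.82,0,0]}]'
python3 -m creep '[{"grip":5,"dp":[0,0,0],"rotation":[-0.1,0,0]},{"grip":5,"dp":[0,0,0],"rotation":[-0.2,0,0]},{"grip":5,"dp":[0,0,0],"rotation":[-0.2,0,0]}]'
python3 - <<'E'
from h import *
plan(con(-113,0,101),1.455)
C=cal('wrist');p,d=bot.read_camera('wrist'); cv2.imwrite("pics/w1.png",p[:,:,::-1])
print(proj('wrist',[con(-133,0,112),con(-77,0,112),con(-113,0,112)],C))
E
```

```text
time: 1.77
tool_pos: [0.4457, 0.0184, 0.1681]
tcp_rot: [0.243, 1.555, -0.243]
wrist_force: [0.1, -0.4, 0.0]
width: 0.581
time: 2.02
tool_pos: [0.4441, 0.0175, 0.1665]
tcp_rot: [0.091, 1.57, -0.091]
wrist_force: [0.6, -0.5, -0.4]
width: 0.587
t 2.02 q [-0.02 -0.11  2.16 -0.    1.1  -1.47] dp [ 6.55  0.21 -0.05] rot [-0.    -0.001  0.   ] F [ 0.6 -0.5 -0.4] w 0.587 con [-112.4   -2.1  166.5]
[[290.81758596 207.49182674]
 [290.40224165 298.39120417]
 [290.66111412 241.73616963]]
```

View pics/w1.png

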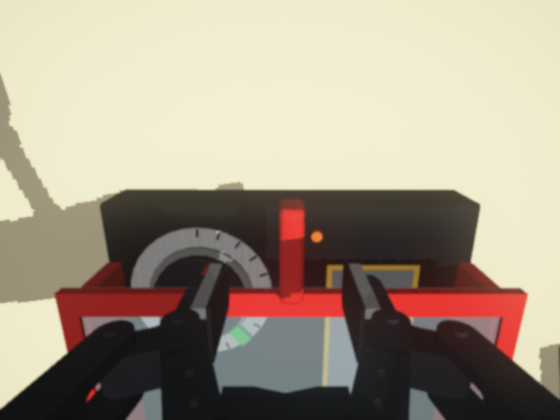

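The wrist view shows the fin at columns 280–304, rows 200–303. The projection put it at column 291, so they agree to about 1 mm. Descending.

```bash
python3 -m creep '[{"grip":5,"dp":[3,0.2,0],"rotation":[0,0,0]},{"grip":4,"dp":[5.5,0.2,0],"rotation":[0,0,0]},{"grip":3.5,"dp":[6.6,0.2,0],"rotation":[0,0,0]},{"grip":0,"dp":[6.6,0.2,0],"rotation":[0,0,0]},{"grip":0,"dp":[6.6,0.2,0],"rotation":[0,0,0]}]' 50
python3 -m creep '[{"grip":0,"dp":[0,0,0],"rotation":[0,0,0]},{"grip":0,"dp":[0,0,0],"rotation":[0,0,0]},{"grip":0,"dp":[0,0,0],"rotation":[0,0,0]}]'
python3 - <<'E'
from h import *
plan(con(-113,0,101),1.455)
h=np.array([105,100])
p=lambda t:h+218*np.array([-np.cos(t),np.sin(t)])+6*np.array([np.sin(t),np.cos(t)])
for t in np.arange(0,1.501,.05): d=(p(t)-p(0))/10; print(round(t,2),[-round(d[1],2),0,round(d[0],2)])
E
```

```text
time: 2.48
tool_pos: [0.4435, 0.0209, 0.1006]
tcp_rot: [0.099, 1.573, -0.093]
wrist_force: [-3.9, 7.0, -0.8]
width: 0.152
time: 2.73
tool_pos: [0.4436, 0.0209, 0.1015]
tcp_rot: [0.097, 1.572, -0.092]
wrist_force: [-3.2, 7.7, -2.9]
width: 0.153
t 2.73 q [-0.01 -0.03  2.22  0.    0.96 -1.46] dp [ 0.05 -0.13  0.03] rot [-0.005 -0.004 -0.003] F [-3.2  7.7 -2.9] w 0.153 con [-113.3    1.3  101.5]
0.0 [np.float64(-0.0), 0, np.float64(0.0)]
0.05 [np.float64(-1.09), 0, np.float64(0.06)]
0.1 [np.float64(-2.17), 0, np.float64(0.17)]
0.15 [np.float64(-3.25), 0, np.float64(0.33)]
0.2 [np.float64(-4.32), 0, np.float64(0.55)]
0.25 [np.float64(-5.37), 0, np.float64(0.83)]
0.3 [np.float64(-6.42), 0, np.float64(1.15)]
0.35 [np.float64(-7.44), 0, np.float64(1.53)]
0.4 [np.float64(-8.44), 0, np.float64(1.95)]
0.45 [np.float64(-9.42), 0, np.float64(2.43)]
0.5 [np.float64(-10.38), 0, np.float64(2.96)]
0.55 [np.float64(-11.31), 0, np.float64(3.53)]
0.6 [np.float64(-12.2), 0, np.float64(4.15)]
0.65 [np.float64(-13.07), 0, np.float64(4.81)]
0.7 [np.float64(-13.9), 0, np.float64(5.51)]
0.75 [np.float64(-14.7), 0, np.float64(6.26)]
0.8 [np.float64(-15.46), 0, np.float64(7.04)]
0.85 [np.float64(-16.17), 0, np.float64(7.86)]
0.9 [np.float64(-16.85), 0, np.float64(8.72)]
0.95 [np.float64(-17.48), 0, np.float64(9.61)]
1.0 [np.float64(-18.07), 0, np.float64(10.53)]
1.05 [np.float64(-18.61), 0, np.float64(11.47)]
1.1 [np.float64(-19.1), 0, np.float64(12.45)]
1.15 [np.float64(-19.54), 0, np.float64(13.44)]
1.2 [np.float64(-19.94), 0, np.float64(14.46)]
1.25 [np.float64(-20.28), 0, np.float64(15.5)]
1.3 [np.float64(-20.57), 0, np.float64(16.55)]
1.35 [np.float64(-20.8), 0, np.float64(17.61)]
1.4 [np.float64(-20.98), 0, np.float64(18.69)]
1.45 [np.float64(-21.11), 0, np.float64(19.77)]
1.5 [np.float64(-21.19), 0, np.float64(20.86)]
```

```bash
python3 -m creep '[{"grip":0,"dp":[-1.1,-0.1,0.06],"rotation":[0,0,0]},{"grip":0,"dp":[-2.2,-0.1,0.17],"rotation":[0,0,0]},{"grip":0,"dp":[-3.25,-0.1,0.33],"rotation":[0,0,0]},{"grip":0,"dp":[-4.3,-0.1,0.55],"rotation":[0,0,0]},{"grip":0,"dp":[-5.35,-0.1,0.83],"rotation":[0,0,0]}]'
python3 -m creep '[{"grip":0,"dp":[-1.05,0,0.32],"rotation":[0,0,0]},{"grip":0,"dp":[-2.1,0,0.7],"rotation":[0,0,0]},{"grip":0,"dp":[-3.1,0,1.12],"rotation":[0,0,0]},{"grip":0,"dp":[-4.05,0,1.6],"rotation":[0,0,0]},{"grip":0,"dp":[-5.0,0,2.13],"rotation":[0,0,0]}]'
python3 -c "
from h import *
plan(con(-83.4,0,101+103.8),1.455)"
```

```text
time: 3.15
tool_pos: [0.4521, 0.0199, 0.1548]
tcp_rot: [0.099, 1.571, -0.091]
wrist_force: [2.8, 10.2, -9.6]
width: 0.154
time: 3.57
tool_pos: [0.4731, 0.0174, 0.2044]
tcp_rot: [0.099, 1.572, -0.09]
wrist_force: [2.2, 8.9, -12.2]
width: 0.156
t 3.57 q [-0.02 -0.09  2.07  0.01  1.17 -1.47] dp [-0.04 -0.12  0.02] rot [-0.004 -0.003 -0.005] F [  2.2   8.9 -12.2] w 0.156 con [-83.6   1.2 204.4]
```

```bash
python3 -m creep '[{"grip":0,"dp":[-0.93,0.1,0.57],"rotation":[0,0,0]},{"grip":0,"dp":[-1.82,0.2,1.2],"rotation":[0,0,0]},{"grip":0,"dp":[-2.7,0.25,1.85],"rotation":[0,0,0]},{"grip":0,"dp":[-3.52,0.25,2.55],"rotation":[0,0,0]},{"grip":0,"dp":[-4.32,0.25,3.3],"rotation":[0,0,0]}]'
python3 -m creep '[{"grip":0,"dp":[-0.76,0,0.78],"rotation":[0,0,0]},{"grip":0,"dp":[-1.47,0,1.6],"rotation":[0,0,0]},{"grip":0,"dp":[-2.15,0,2.46],"rotation":[0,0,0]},{"grip":0,"dp":[-2.8,0,3.35],"rotation":[0,0,0]},{"grip":0,"dp":[-3.37,0,4.27],"rotation":[0,0,0]}]'
python3 -c "
from h import *
plan(con(-7.7,0,101+180.7),1.455)"
```

```text
time: 3.98
tool_pos: [0.5064, 0.0136, 0.2478]
tcp_rot: [0.094, 1.572, -0.093]
wrist_force: [-2.8, 2.2, -9.4]
width: 0.153
time: 4.4
tool_pos: [0.5501, 0.0084, 0.2819]
tcp_rot: [0.094, 1.57, -0.093]
wrist_force: [-4.0, 3.9, -10.4]
width: 0.155
t 4.4 q [-0.03  0.01  1.83  0.    1.31 -1.48] dp [ 0.02 -0.12 -0.16] rot [-0.003 -0.001 -0.   ] F [ -4.    3.9 -10.4] w 0.155 con [ -6.1   1.2 281.9]
```

```bash
python3 -m creep '[{"grip":0,"dp":[-0.54,0.05,0.94],"rotation":[0,0,0]},{"grip":0,"dp":[-1.03,0.05,1.92],"rotation":[0,0,0]},{"grip":0,"dp":[-1.47,0.05,2.91],"rotation":[0,0,0]},{"grip":0,"dp":[-1.87,0.05,3.93],"rotation":[0,0,0]},{"grip":0,"dp":[-2.21,0.05,4.97],"rotation":[0,0,0]}]'
python3 -m creep '[{"grip":0,"dp":[-0.29,0,1.05],"rotation":[0,0,0]},{"grip":0,"dp":[-0.52,0,2.11],"rotation":[0,0,0]},{"grip":0,"dp":[-0.7,0,3.19],"rotation":[0,0,0]},{"grip":0,"dp":[-0.83,0,4.0],"rotation":[0,0,0]},{"grip":0,"dp":[-0.83,0,4.3],"rotation":[0,0,0]}]'
python3 -c "
from h import *
plan(con(84.7,0,101+211),1.455)"
```

```text
time: 4.82
tool_pos: [0.5991, 0.0026, 0.3035]
tcp_rot: [0.093, 1.572, -0.094]
wrist_force: [-5.0, 1.8, -9.6]
width: 0.155
time: 5.23
tool_pos: [0.6431, -0.0025, 0.3121]
tcp_rot: [0.094, 1.569, -0.094]
wrist_force: [-4.4, 2.5, -6.4]
width: 0.154
t 5.23 q [-0.04  0.17  1.59 -0.    1.38 -1.49] dp [ 0.01 -0.11 -0.28] rot [-0.003 -0.     0.   ] F [-4.4  2.5 -6.4] w 0.154 con [ 87.5   1.1 312.1]
```

```bash
python3 -m creep '[{"grip":0,"dp":[0,0,0.2],"rotation":[0,0,0]},{"grip":0,"dp":[0,0,0.4],"rotation":[0,0,0]},{"grip":0,"dp":[0,0,0.4],"rotation":[0,0,0]}]'
python3 - <<'E'
from h import *
plan(con(84.7,0,101+211),1.455)
p,d=bot.read_camera('side'); cv2.imwrite("pics/s1.png",p[:,:,::-1])
E
```

```text
time: 5.48
tool_pos: [0.6465, -0.0029, 0.3124]
tcp_rot: [0.093, 1.567, -0.094]
wrist_force: [-1.4, 2.6, -6.9]
width: 0.157
t 5.48 q [-0.04  0.18  1.59 -0.    1.38 -1.49] dp [ 0.04 -0.12 -0.62] rot [-0.003  0.001  0.   ] F [-1.4  2.6 -6.9] w 0.157 con [ 90.9   1.1 312.4]
```

View pics/s1.png

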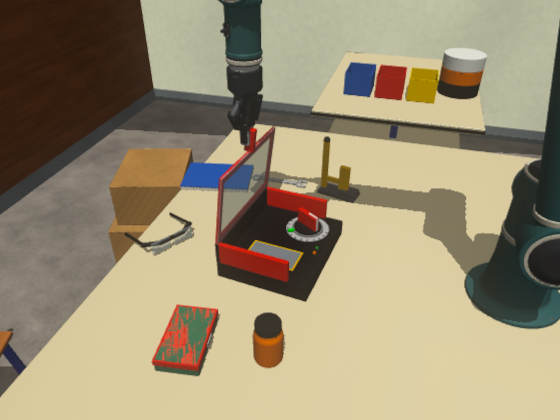

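The side view shows the cover nearly upright, with the fin at (252,140) in the gripper. The stop hasn't been felt yet, so I'll push a little further.

```bash
python3 -m creep '[{"grip":0,"dp":[0,0,0.4],"rotation":[0,0,0]},{"grip":0,"dp":[0,0,0.7],"rotation":[0,0,0]},{"grip":0,"dp":[0,0,0.7],"rotation":[0,0,0]}]'
python3 -c "
from h import *
plan(con(84.7,0,101+211),1.455)"
```

```text
time: 5.78
tool_pos: [0.649, -0.0032, 0.3125]
tcp_rot: [0.093, 1.578, -0.093]
wrist_force: [-17.3, 3.3, -0.9]
width: 0.157
t 5.78 q [-0.04  0.19  1.57  0.    1.39 -1.5 ] dp [ 0.05 -0.12 -0.88] rot [-0.003 -0.009  0.   ] F [-17.3   3.3  -0.9] w 0.157 con [ 93.5   1.1 312.5]
```

```bash
python3 -m creep '[{"grip":5,"dp":[0,0,0],"rotation":[0,0,0]},{"grip":5,"dp":[0,0,0],"rotation":[0,0,0]},{"grip":5,"dp":[-2,0,0],"rotation":[0,0,0]},{"grip":5,"dp":[-5,0,-0.5],"rotation":[0,0,0]},{"grip":5,"dp":[-5,-3,-3],"rotation":[0,0,0]}]'
python3 -c "
from h import *
plan([.455,-.3157,.23],1.346)"
```

```text
time: 6.2
tool_pos: [0.6258, -0.0274, 0.3704]
tcp_rot: [0.091, 1.551, -0.089]
wrist_force: [0.4, -1.3, 1.7]
width: 0.585
t 6.2 q [-0.08  0.11  1.56  0.    1.46 -1.54] dp [ 13.73 -30.63 -13.9 ] rot [ 0.11   0.017 -0.003] F [ 0.4 -1.3  1.7] w 0.585 con [ 73.2 -25.6 370.4]
```

```bash
python3 -m creep '[{"grip":5,"dp":[11,-30.6,-13.9],"rotation":[0.11,0,0]},{"grip":5,"dp":[11,-30.6,-13.9],"rotation":[0.11,0,0]},{"grip":5,"dp":[11,-30.6,-13.9],"rotation":[0.11,0,0]},{"grip":5,"dp":[13.7,-30.6,-13.9],"rotation":[0.11,0,0]},{"grip":5,"dp":[13.7,-30.6,-13.9],"rotation":[0.11,0,0]}]'
python3 -c "
from h import *
plan([.455,-.3157,.23],1.346)"
```

```text
time: 6.62
tool_pos: [0.5194, -0.1991, 0.2916]
tcp_rot: [0.176, 1.555, -0.182]
wrist_force: [0.0, -0.0, 0.2]
width: 0.586
t 6.62 q [-0.41  0.01  1.81 -0.    1.32 -1.75] dp [  6.16 -12.81  -3.69] rot [-0.004  0.009  0.003] F [ 0.  -0.   0.2] w 0.586 con [ -12.5 -208.4  291.6]
```

```bash
python3 -m creep '[{"grip":5,"dp":[5,-12.8,-3.7],"rotation":[0,0.008,0]},{"grip":5,"dp":[6.1,-12.8,-3.7],"rotation":[0,0.008,0]},{"grip":5,"dp":[6.1,-12.8,-3.7],"rotation":[0,0.008,0]},{"grip":5,"dp":[6.1,-12.8,-3.7],"rotation":[0,0.008,0]},{"grip":5,"dp":[6.1,-12.8,-3.7],"rotation":[0,0.008,0]}]'
python3 - <<'E'
from h import *
plan([.455,-.3157,.080],1.346)
C=cal('wrist');p,d=bot.read_camera('wrist'); cv2.imwrite("pics/w2.png",p[:,:,::-1])
u=np.array([np.cos(.225),-np.sin(.225),0]);v=np.array([u[1]*-1,u[0],0]);g=np.array([.455,-.3157,.099])
print(proj('wrist',[g,g+.015*u+.0075*v,g-.015*u-.0075*v,g+.065*u+[0,0,.083]],C).round(0))
E
```

```text
time: 7.03
tool_pos: [0.4515, -0.3168, 0.2273]
tcp_rot: [0.181, 1.57, -0.185]
wrist_force: [-0.1, 1.2, -0.8]
width: 0.584
t 7.03 q [-0.65  0.05  1.89 -0.01  1.21 -1.99] dp [14.73  0.23  0.42] rot [-0.008 -0.007  0.003] F [-0.1  1.2 -0.8] w 0.584 con [ -66.4 -333.2  227.3]
[[289. 210.]
 [299. 228.]
 [279. 190.]
 [291. 356.]]
```

View pics/w2.png

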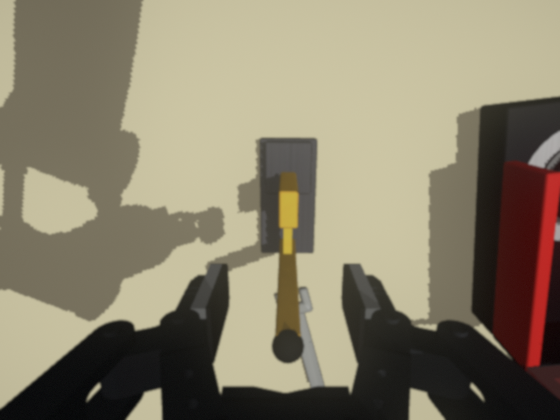

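The plate top is centred at (289,210), exactly as predicted, and the tip at (288,346). Descending and pinching.

```bash
python3 -m creep '[{"grip":5,"dp":[4,0.2,0.4],"rotation":[0,0,0]},{"grip":5,"dp":[8,0.2,0.4],"rotation":[0,0,0]},{"grip":5,"dp":[12,0.2,0.4],"rotation":[0,0,0]},{"grip":4,"dp":[14.7,0.2,0.4],"rotation":[0,0,0]},{"grip":0,"dp":[14.7,0.2,0.4],"rotation":[0,0,0]}]' 80
python3 -m creep '[{"grip":0,"dp":[0,0,0],"rotation":[0,0,0]},{"grip":0,"dp":[0,0,0],"rotation":[0,0,0]},{"grip":0,"dp":[-0.3,0,0],"rotation":[0,0,0]}]'
python3 -c "
from h import *
plan([.455,-.3157,.080],1.346)"
```

```text
time: 7.5
tool_pos: [0.4546, -0.3085, 0.0763]
tcp_rot: [0.183, 1.577, -0.175]
wrist_force: [-0.8, 1.3, -0.5]
width: 0.337
time: 7.75
tool_pos: [0.4581, -0.3118, 0.0858]
tcp_rot: [0.179, 1.568, -0.18]
wrist_force: [0.2, 0.7, -5.9]
width: 0.161
t 7.75 q [-0.64  0.19  2.01 -0.    0.94 -1.98] dp [ 0.59 -0.45 -0.21] rot [-0.004 -0.005  0.001] F [ 0.2  0.7 -5.9] w 0.161 con [ -60.4 -327.5   85.8]
```

```bash
python3 -m creep '[{"grip":0,"dp":[-3,0,0],"rotation":[0,0,0]},{"grip":0,"dp":[-6,0,0],"rotation":[0,0,0]},{"grip":0,"dp":[-9,1,-0.2],"rotation":[0,0,0]},{"grip":0,"dp":[-11,4,-0.4],"rotation":[0,0,0]},{"grip":0,"dp":[-12,8,-0.6],"rotation":[-0.05,0,0]}]'
python3 -c "
from h import *
plan(con(-75,65,205),1.455)"
```

```text
time: 8.17
tool_pos: [0.4726, -0.235, 0.2108]
tcp_rot: [0.139, 1.564, -0.146]
wrist_force: [2.0, 0.3, -5.5]
width: 0.165
t 8.17 q [-0.51  0.01  1.96 -0.    1.17 -1.89] dp [ 0.43 31.25 -4.09] rot [-0.066  0.003  0.004] F [ 2.   0.3 -5.5] w 0.165 con [ -54.9 -249.5  210.8]
```

```bash
python3 -m creep '[{"grip":0,"dp":[0.4,4,-0.5],"rotation":[-0.03,0,0]},{"grip":0,"dp":[0.4,8,-1],"rotation":[-0.06,0,0]},{"grip":0,"dp":[0.4,12,-1.6],"rotation":[-0.065,0,0]},{"grip":0,"dp":[0.4,16,-2.1],"rotation":[-0.065,0,0]},{"grip":0,"dp":[0.4,20,-2.7],"rotation":[-0.065,0,0]}]'
python3 -m creep '[{"grip":0,"dp":[0,4,-0.2],"rotation":[0,0,0]},{"grip":0,"dp":[0,7.5,-0.2],"rotation":[0,0,0]},{"grip":0,"dp":[0,10,-0.2],"rotation":[0,0,0]},{"grip":0,"dp":[0,11.3,-0.2],"rotation":[0,0,0]},{"grip":0,"dp":[0,11.3,-0.2],"rotation":[0,0,0]}]'
python3 - <<'E'
from h import *
plan(con(-75,65,160),1.455)
C=cal('top');p,d=bot.read_camera('side'); cv2.imwrite("pics/s2.png",p[:,:,::-1])
C=cal('wrist');p,d=bot.read_camera('wrist'); cv2.imwrite("pics/w3.png",p[:,:,::-1])
E
```

```text
time: 8.58
tool_pos: [0.4794, -0.0286, 0.2027]
tcp_rot: [0.091, 1.572, -0.089]
wrist_force: [1.4, -0.9, -3.9]
width: 0.162
time: 9.0
tool_pos: [0.4906, 0.0853, 0.2027]
tcp_rot: [0.09, 1.573, -0.084]
wrist_force: [-0.1, -0.2, -4.3]
width: 0.16
t 9.0 q [ 0.12 -0.04  2.02  0.    1.16 -1.34] dp [ 4.27 -0.58 -0.07] rot [ 0.006 -0.004 -0.004] F [-0.1 -0.2 -4.3] w 0.16 con [-74.1  70.7 202.7]
```

View pics/s2.png

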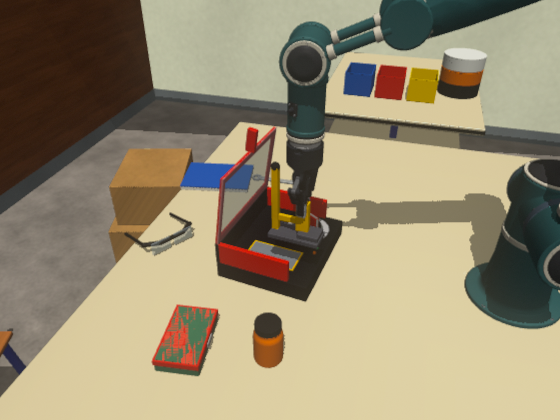

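View pics/w3.png

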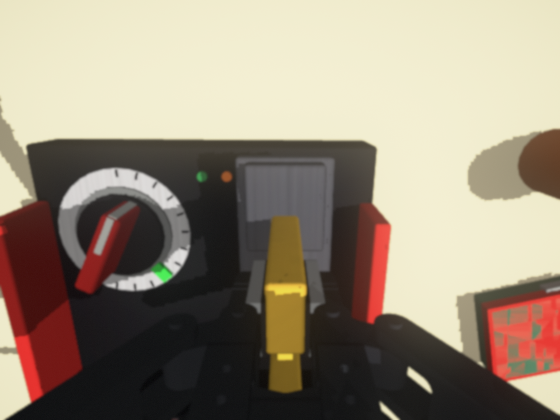

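The side view shows the prop upright in the jaws and the cover still high. In the wrist view the foot's front edge runs from (238,157) to (333,157). I'll measure the prop in the hand from that.

Run:
```python
from h import *
s=bot.read_state(); C=cal('wrist')
print(C[0][0,0])
a=cv2.imread('pics/w3.png'); print([a[157+i,285].tolist() for i in range(-6,8,2)])
dep=C[0][0,0]*.056/95
z0=s['tool_pos'][2]-.080+.012
for z in (z0-.003,z0,z0+.003):
    P=plane('wrist',[(238,158),(333,158)],z,C); w=np.linalg.norm(P[0]-P[1]); m=inv(P.mean(0)); d=P[1]-P[0]
    print(round(z,4),'w',w.round(4),'mid con',m.round(1),'yaw',np.arctan2(-d[0],d[1]), 'rel tcp',(m-inv(s['tool_pos'])).round(1))
# field left/near edges visible?
```

```text
354.3640736037135
[[63, 70, 75], [62, 69, 73], [63, 68, 73], [77, 80, 84], [100, 99, 102], [92, 93, 95], [69, 72, 74]]
0.131 w 0.0537 mid con [-119.3   67.   131. ] yaw -0.11256577169371113 rel tcp [-45.   -0.9 -71. ]
0.134 w 0.0529 mid con [-119.7   67.   134. ] yaw -0.11256577169371228 rel tcp [-45.5  -0.9 -68. ]
0.137 w 0.0521 mid con [-120.2   67.   137. ] yaw -0.11256577169371139 rel tcp [-45.9  -0.9 -65. ]
```

```bash
python3 -c "
from h import *
plan(con(-15,65.5,140),1.455)"
python3 -m creep '[{"grip":0,"dp":[3,-0.2,0],"rotation":[0,0,0]},{"grip":0,"dp":[5.5,-0.25,1],"rotation":[0,0,0]},{"grip":0,"dp":[6,-0.25,3],"rotation":[0,0,0]},{"grip":0,"dp":[6.2,-0.25,5],"rotation":[0,0,0]},{"grip":0,"dp":[6.2,-0.25,5.9],"rotation":[0,0,0]}]'
python3 -m creep '[{"grip":0,"dp":[0,0,0],"rotation":[0,0,0]},{"grip":0,"dp":[0,0,0],"rotation":[0,0,0]}]'
python3 - <<'E'
from h import *
C=cal('wrist');p,d=bot.read_camera('wrist'); cv2.imwrite("pics/w4.png",p[:,:,::-1])
plan(con(-15,65.5,127),1.455)
E
```

```text
t 9.1 q [ 0.12 -0.04  2.02  0.    1.16 -1.34] dp [ 6.16 -0.26  5.96] rot [ 0.004 -0.005 -0.001] F [-0.1 -0.  -6.2] w 0.163 con [-74.3  67.8 202. ]
time: 9.52
tool_pos: [0.5493, 0.0712, 0.1377]
tcp_rot: [0.092, 1.575, -0.09]
wrist_force: [1.3, 0.2, -4.7]
width: 0.162
time: 9.68
tool_pos: [0.5478, 0.0721, 0.1386]
tcp_rot: [0.092, 1.576, -0.089]
wrist_force: [-1.7, 0.6, -5.1]
width: 0.165
t 9.73 q [ 0.08  0.13  1.97  0.    1.05 -1.37] dp [1.14 0.11 0.16] rot [ 0.001 -0.008 -0.001] F [-0.2  0.3 -5.6] w 0.158 con [-16.5  64.3 138.4]
```

View pics/w4.png

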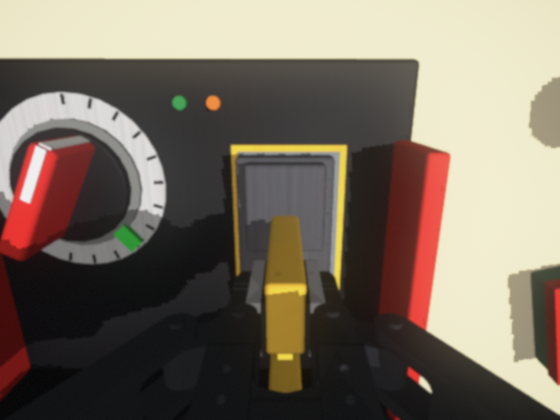

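Run:
```python
from h import *
C=cal('wrist')
f=plane('wrist',[(231,145),(347,145)],.045,C); g=plane('wrist',[(238,155),(337,155)],.070,C)
print([inv(x).round(1) for x in f],[inv(x).round(1) for x in g])
```

```text
[array([-66.3,  29.7,  45. ]), array([-66.3, 101.9,  45. ])] [array([-63.7,  37.1,  70. ]), array([-63.7,  92.3,  70. ])]
```

In this view the field's front edge runs from (231,145) to (347,145) and the foot's from (238,155) to (337,155). I need about +2.4 mm in x and +1 mm in y, then down.

```bash
python3 -m creep '[{"grip":0,"dp":[0,0.1,0.25],"rotation":[0,0.008,0]},{"grip":0,"dp":[0.5,0.1,0.25],"rotation":[0,0.008,0]},{"grip":0,"dp":[0.9,0.1,0.25],"rotation":[0,0.008,0]},{"grip":0,"dp":[1.1,0.1,0.25],"rotation":[0,0.008,0]},{"grip":0,"dp":[1.1,0.1,0.25],"rotation":[0,0.008,0]}]'
python3 -c "
from h import *
plan(con(-15,65.5,127),1.455)"
```

```text
time: 10.15
tool_pos: [0.5493, 0.0737, 0.1265]
tcp_rot: [0.091, 1.586, -0.088]
wrist_force: [-0.8, -0.1, -4.9]
width: 0.159
t 10.15 q [ 0.09  0.15  1.97  0.    1.04 -1.37] dp [-0.05 -0.05 -0.06] rot [ 0.002 -0.017 -0.001] F [-0.8 -0.1 -4.9] w 0.159 con [-14.4  66.  126.5]
```

```bash
python3 -m creep '[{"grip":0,"dp":[0.1,0,0],"rotation":[0,-0.015,0]},{"grip":0,"dp":[0.2,0,0],"rotation":[0,-0.015,0]},{"grip":0,"dp":[0.3,0,0],"rotation":[0,-0.015,0]},{"grip":0,"dp":[0.3,0,0],"rotation":[0,-0.015,0]}]'
python3 -c "
from h import *
plan(con(-15,65.5,127),1.455)"
```

```text
time: 10.48
tool_pos: [0.5498, 0.0737, 0.125]
tcp_rot: [0.09, 1.57, -0.089]
wrist_force: [-4.7, -1.5, 3.8]
width: 0.16
t 10.48 q [ 0.09  0.15  1.98  0.    1.02 -1.37] dp [-0.2  -0.05 -0.1 ] rot [ 0.002 -0.001 -0.001] F [-4.7 -1.5  3.8] w 0.16 con [-14.  66. 125.]
```

```bash
python3 -m creep '[{"grip":4,"dp":[0,0,0],"rotation":[0,0,0]},{"grip":4,"dp":[0,0,0],"rotation":[0,0,0]},{"grip":4,"dp":[-2,0,0],"rotation":[0,0,0]},{"grip":4,"dp":[-5,0,-0.2],"rotation":[0,0,0]},{"grip":4,"dp":[-8,0,-3],"rotation":[0,0,0]}]'
python3 - <<'E'
from h import *
plan(con(-120,-30,230),1.455)
p,d=bot.read_camera('side'); cv2.imwrite("pics/s3.png",p[:,:,::-1])
E
```

```text
time: 10.9
tool_pos: [0.5231, 0.0767, 0.2045]
tcp_rot: [0.091, 1.567, -0.089]
wrist_force: [1.4, 0.5, 1.6]
width: 0.472
t 10.9 q [ 0.1   0.02  1.96  0.    1.16 -1.36] dp [-2.57 -9.58 -7.93] rot [ 0.001  0.002 -0.001] F [1.4 0.5 1.6] w 0.472 con [-40.8  65.9 204.5]
```

View pics/s3.png

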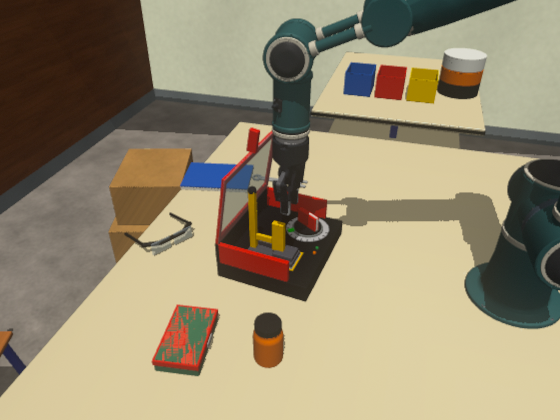

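The side view shows the prop standing upright on the field, with its post at (253,215) toward the hinge, and the cover still above it. Next the knob.

```bash
python3 -m creep '[{"grip":4,"dp":[-1,-4,-0.5],"rotation":[0,0,0]},{"grip":4,"dp":[0,-8,-0.5],"rotation":[0,0,0]},{"grip":4,"dp":[0,-9,-0.5],"rotation":[0,0,0]},{"grip":4,"dp":[0,-9,-0.5],"rotation":[0,0,0]},{"grip":4,"dp":[0,-9,-0.5],"rotation":[0,0,0]}]'
python3 - <<'E'
from h import *
plan(con(-40,-70,78),1.455-.485)
C=cal('wrist');p,d=bot.read_camera('wrist'); cv2.imwrite("pics/w5.png",p[:,:,::-1]); np.save('pics/w5d.npy',d); np.savez('pics/w5c.npz',K=C[0],R=C[1],t=C[2])
E
```

```text
time: 11.37
tool_pos: [0.5051, -0.0121, 0.2037]
tcp_rot: [0.092, 1.569, -0.09]
wrist_force: [-0.4, 1.4, 0.6]
width: 0.469
t 11.37 q [-0.07 -0.03  2.01  0.    1.16 -1.53] dp [12.56 -4.58  0.84] rot [ 0.485 -0.001 -0.002] F [-0.4  1.4  0.6] w 0.469 con [-48.4 -24.4 203.7]
```

View pics/w5.png

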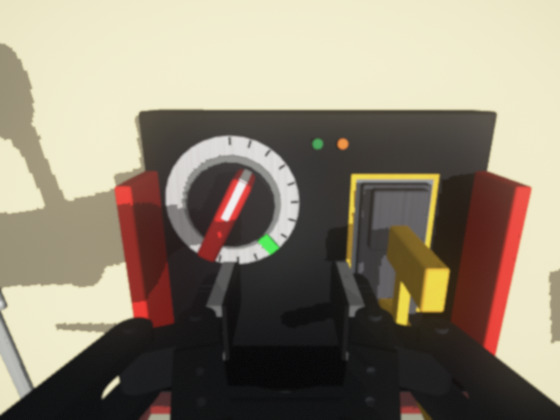

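The dial is in clear view: ring centred near (232,200), green tab at (268,244), bar from (248,172) to (205,257) with its white half toward the front. The prop foot sits inside the field.

```bash
cat > knob.py <<'E'
from h import *
def meas(img,C,n='wrist'):
    hsv=cv2.cvtColor(img,cv2.COLOR_BGR2HSV);H,S,V=cv2.split(hsv)
    def near(m,ctr,z,r):
        u=proj(n,[ctr],C)[0]; k=np.linalg.norm(proj(n,[ctr+np.array([.01,0,0])],C)[0]-u)/10
        mm=np.zeros_like(m); cv2.circle(mm,tuple(int(v) for v in u),int(r*k),1,-1); return m*mm
    def top(m):
        nn,l,st,c=cv2.connectedComponentsWithStats(m); k=1+np.argmax(st[1:,4]); return (l==k).astype(np.uint8),c[k],st[k,4]
    g=near(((H>45)&(H<80)&(S>120)&(V>80)).astype(np.uint8),con(-40,-70,53),.053,70)
    m,c,a=top(g); P=inv(plane(n,[c],.053,C)[0]); v=P[:2]-[-40,-70]
    print('mark',P.round(1),'r',np.hypot(*v).round(1),'ang',round((np.pi-np.arctan2(v[1],v[0]))%(2*np.pi),3),'area',a)
    b=near((((H<8)|(H>172))&(S>130)&(V>110)).astype(np.uint8),con(-40,-70,95),.095,45)
    w=near(((S<60)&(V>170)).astype(np.uint8),con(-40,-70,95),.095,36)
    return g,b,w
E
python3 - <<'E'
from knob import *
f=np.load('pics/w5c.npz');C=(f['K'],f['R'],f['t']); a=cv2.imread('pics/w5.png')
g,b,w=meas(a,C)
d=np.load('pics/w5d.npy'); X=cloud('wrist',d,C)
Z=X[...,2]; I=np.stack([(X[...,:2]-O)@ex,(X[...,:2]-O)@ey],-1)*1e3
m=(np.abs(Z-.095)<.005)&(np.hypot(I[...,0]+40,I[...,1]+70)<42)
p=I[m]; c=p.mean(0); u,s,vt=np.linalg.svd(p-c,full_matrices=False); dr=vt[0]; 
if dr[0]>0: dr=-dr
pr=(p-c)@dr; pw=(p-c)@vt[1]
print('bar n',m.sum(),'z',np.median(Z[m]),'c',c,'len',np.ptp(pr),np.ptp(pw),'ang',np.pi-np.arctan2(dr[1],dr[0])%(2*np.pi))
r=(np.abs(Z-.053)<.004)&(np.hypot(I[...,0]+40,I[...,1]+70)<75); print(np.median(Z[r]),I[r].mean(0),r.sum())
h=cv2.cvtColor(a,cv2.COLOR_BGR2HSV)
v0,u0=np.nonzero(m); print(u0.min(),u0.max(),v0.min(),v0.max())
# ring: bright greyish pixels -> ellipse via contour
gm=((h[...,1]<40)&(h[...,2]>140)).astype(np.uint8); gm[:, :160]=0; gm[:,302:]=0; gm[:132]=0; gm[268:]=0
cs,_=cv2.findContours(gm,cv2.RETR_EXTERNAL,2); k=max(cs,key=cv2.contourArea); e=cv2.fitEllipse(cv2.convexHull(k)); print(e)
for z in(.047,.050,.053): print(z,inv(plane('wrist',[e[0]],z,C)[0]))
E
```

```text
mark [ -6.6 -39.5  53. ] r 45.2 ang 2.402 area 222
bar n 1820 z 0.09467163995875824 c [-43.44153941 -68.28916427] len 66.32758867923073 14.917110686737779 ang 0.4759501340913168
0.05613381804330413 [-42.71838843 -71.34032916] 3713
198 251 177 261
((232.3460235595703, 198.58160400390625), (124.94877624511719, 134.47235107421875), 114.14470672607422)
0.047 [-45.13223161 -69.22362889  47.        ]
0.05 [-45.97764371 -68.76514974  50.        ]
0.053 [-46.8230558  -68.30667058  53.        ]
```

```bash
python3 -c "
from h import *
plan(con(-42,-69,120),.975)"
python3 -m creep '[{"grip":4,"dp":[1,-2,0.2],"rotation":[0.12,0,0]},{"grip":4,"dp":[3,-4,0.4],"rotation":[0.24,0,0]},{"grip":4,"dp":[5,-4.4,0.6],"rotation":[0.36,0,0]},{"grip":4,"dp":[8,-4.4,0.6],"rotation":[0.48,0,0]},{"grip":4,"dp":[8,-4.4,0.6],"rotation":[0.48,0,0]}]' 40
python3 -c "
from h import *
plan(con(-42,-69,78),.975)"
```

```text
t 11.42 q [-0.07 -0.03  2.01  0.    1.16 -1.53] dp [ 8.36 -4.54  0.63] rot [ 0.481 -0.001 -0.002] F [-0.6  0.8 -1.3] w 0.471 con [-48.3 -23.8 203.7]
time: 11.83
tool_pos: [0.5021, -0.0547, 0.1182]
tcp_rot: [0.468, 1.531, -0.468]
wrist_force: [-2.6, 0.7, -1.8]
width: 0.467
t 11.83 q [-0.16  0.07  2.08  0.    1.   -1.13] dp [4.01 0.05 0.53] rot [-0.    -0.01   0.003] F [-2.6  0.7 -1.8] w 0.467 con [-46.5 -67.  118.2]
```

```bash
python3 -m creep '[{"grip":4,"dp":[0,0,0.4],"rotation":[0,0,0]},{"grip":4,"dp":[0,0,0.4],"rotation":[0,0,0]}]'
python3 - <<'E'
from h import *
C=cal('wrist');p,d=bot.read_camera('wrist'); cv2.imwrite("pics/w6.png",p[:,:,::-1])
plan(con(-42,-69,78),.975)
E
```

```text
time: 12.0
tool_pos: [0.5107, -0.0579, 0.1247]
tcp_rot: [0.463, 1.521, -0.461]
wrist_force: [0.0, 0.3, 1.0]
width: 0.467
t 12.05 q [-0.16  0.07  2.07  0.    1.01 -1.14] dp [ 4.74 -0.2  -0.45] rot [ 0.005  0.001 -0.002] F [ 0.9 -0.4  0.9] w 0.466 con [-37.1 -69.3 125.4]
```

View pics/w6.png

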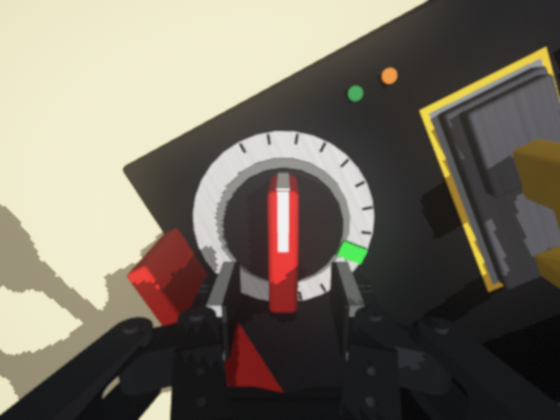

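```bash
python3 -m creep '[{"grip":4,"dp":[1.5,-0.3,-0.4],"rotation":[0,0,0]},{"grip":4,"dp":[3.5,-0.3,-0.4],"rotation":[0,0,0]},{"grip":4,"dp":[4.7,-0.3,-0.4],"rotation":[0,0,0]},{"grip":4,"dp":[4.7,-0.3,-0.4],"rotation":[0,0,0]}]' 
python3 -m creep '[{"grip":0,"dp":[0,0,0],"rotation":[0,0,0]},{"grip":0,"dp":[0,0,0],"rotation":[0,0,0]},{"grip":0,"dp":[0,0,0],"rotation":[0,0,0]},{"grip":0,"dp":[0,0,0],"rotation":[0,0,0]}]' 40
python3 -c "
from h import *
plan(con(-42,-69,78),.975)"
```

```text
time: 12.38
tool_pos: [0.503, -0.0581, 0.0754]
tcp_rot: [0.465, 1.524, -0.464]
wrist_force: [-0.6, -0.3, -0.3]
width: 0.467
time: 12.72
tool_pos: [0.5064, -0.0568, 0.0781]
tcp_rot: [0.47, 1.518, -0.462]
wrist_force: [3.4, 8.7, -3.6]
width: 0.171
t 12.72 q [-0.16  0.12  2.11  0.01  0.91 -1.14] dp [ 0.01 -0.03  0.01] rot [ 0.001  0.001 -0.006] F [ 3.4  8.7 -3.6] w 0.171 con [-42.  -68.6  78.1]
```

```bash
python3 -m creep '[{"grip":0,"dp":[0,0.1,0],"rotation":[0.1,0,0]},{"grip":0,"dp":[0,0.1,0],"rotation":[0.2,0,0]},{"grip":0,"dp":[0,0.1,0],"rotation":[0.3,0,0]},{"grip":0,"dp":[0,0.1,0],"rotation":[0.4,0,0]},{"grip":0,"dp":[0,0.1,0],"rotation":[0.5,0,0]}]'
python3 -c "
from h import *
plan(con(-42,-69,78),.975)"
```

```text
time: 13.13
tool_pos: [0.5067, -0.0565, 0.0781]
tcp_rot: [0.858, 1.395, -0.851]
wrist_force: [2.2, 6.7, -2.9]
width: 0.168
t 13.13 q [-0.16  0.12  2.11  0.    0.91 -0.64] dp [ 0.01 -0.06  0.04] rot [-0.503 -0.    -0.004] F [ 2.2  6.7 -2.9] w 0.168 con [-41.7 -68.3  78.1]
```

```bash
python3 -m creep '[{"grip":0,"dp":[0,0.05,0],"rotation":[0.1,0,0]},{"grip":0,"dp":[0,0.05,0],"rotation":[0.2,0,0]},{"grip":0,"dp":[0,0.05,0],"rotation":[0.3,0,0]},{"grip":0,"dp":[0,0.05,0],"rotation":[0.4,0,0]},{"grip":0,"dp":[0,0.05,0],"rotation":[0.5,0,0]}]'
python3 -m creep '[{"grip":0,"dp":[0,0,0],"rotation":[0.1,0,0]},{"grip":0,"dp":[0,0,0],"rotation":[0.2,0,0]},{"grip":0,"dp":[0,0,0],"rotation":[0.3,0,0]},{"grip":0,"dp":[0,0,0],"rotation":[0.4,0,0]},{"grip":0,"dp":[0,0,0],"rotation":[0.5,0,0]}]'
python3 -m creep '[{"grip":0,"dp":[0,0,0],"rotation":[0.1,0,0]},{"grip":0,"dp":[0,0,0],"rotation":[0.2,0,0]},{"grip":0,"dp":[0,0,0],"rotation":[0.3,0,0]},{"grip":0,"dp":[0,0,0],"rotation":[0.4,0,0]},{"grip":0,"dp":[0,0,0],"rotation":[0.45,0,0]}]'
python3 - <<'E'
from h import *
plan(con(-42,-69,78),-.975)
p,d=bot.read_camera('wrist'); cv2.imwrite("pics/w7.png",p[:,:,::-1])
p,d=bot.read_camera('side'); cv2.imwrite("pics/s4.png",p[:,:,::-1])
E
```

```text
time: 13.55
tool_pos: [0.507, -0.0563, 0.0781]
tcp_rot: [1.233, 1.196, -1.226]
wrist_force: [3.5, 5.8, -3.4]
width: 0.167
time: 13.97
tool_pos: [0.5074, -0.0563, 0.0781]
tcp_rot: [1.591, 0.912, -1.582]
wrist_force: [4.7, 5.4, -3.6]
width: 0.171
time: 14.38
tool_pos: [0.5077, -0.0565, 0.0781]
tcp_rot: [1.889, 0.577, -1.879]
wrist_force: [5.4, 5.7, -3.8]
width: 0.164
t 14.38 q [-0.16  0.12  2.11  0.    0.91  0.81] dp [ 0.01 -0.02  0.15] rot [-0.003 -0.005 -0.   ] F [ 5.4  5.7 -3.8] w 0.164 con [-40.7 -68.2  78.1]
```

View pics/w7.png

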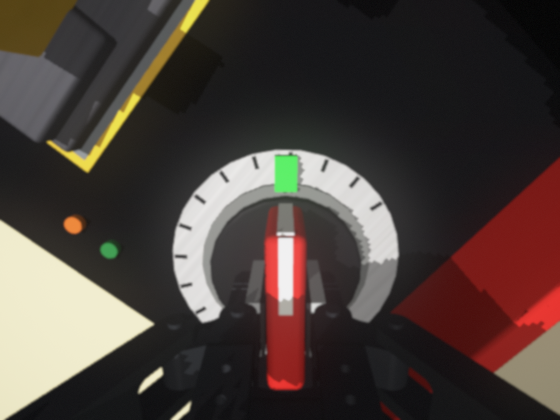

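View pics/s4.png

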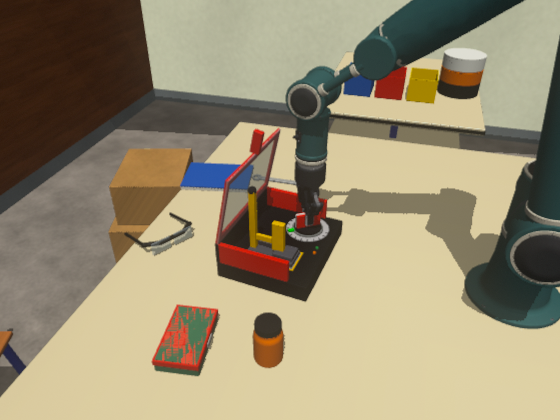

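The wrist view shows the green tab (287,173) straight ahead of the pointer line (286,270). I'll check that in numbers.

Run:
```python
from knob import *
C=cal('wrist'); a=cv2.imread('pics/w7.png')
hsv=cv2.cvtColor(a,cv2.COLOR_BGR2HSV);H,S,V=cv2.split(hsv)
g=((H>45)&(H<80)&(S>120)&(V>80)).astype(np.uint8); g[:140]=0; g[:,:200]=0
ys,xs=np.nonzero(g); print('tab',xs.mean(),ys.mean(),xs.min(),xs.max(),ys.min(),ys.max())
tab=plane('wrist',[(xs.mean(),ys.mean())],.053,C)[0]
red=((H<8)|(H>172))&(S>150)&(V>90)
w=(S<60)&(V>170)
pts=[]
for r in range(240,385,8):
    x=np.nonzero((red|w)[r,250:325])[0]+250; xw=np.nonzero(w[r,255:320])[0]+255; 
    pts.append((x.min()/2+x.max()/2,r)); print(r,x.min(),x.max(),(xw.min(),xw.max()) if len(xw) else '')
P=plane('wrist',pts,.095,C); Q=np.array([inv(p)[:2] for p in P])
vx,vy,x0,y0=cv2.fitLine(Q.astype(np.float32),cv2.DIST_HUBER,0,.01,.01).ravel()
if vx<0: vx,vy=-vx,-vy
print('bar ang',np.pi-np.arctan2(vy,vx)); T=inv(tab); d=T[:2]-[x0,y0]; print('tab',T,'perp off line mm',vx*d[1]-vy*d[0])
s=bot.read_state();t=inv(s['tool_pos']);v=T[:2]-t[:2];print('tcp',t,'tab ang about tcp',np.pi-np.arctan2(v[1],v[0]),np.hypot(*v),'tcp off line',vx*(t[1]-y0)-vy*(t[0]-x0))
```

```text
tab 285.87549148099606 173.51769331585845 275 296 155 191
240 265 304 (np.int64(278), np.int64(292))
248 265 305 (np.int64(278), np.int64(292))
256 265 305 (np.int64(278), np.int64(292))
264 265 305 (np.int64(278), np.int64(292))
272 265 305 (np.int64(278), np.int64(292))
280 265 305 (np.int64(278), np.int64(292))
288 265 305 (np.int64(279), np.int64(292))
296 267 304 (np.int64(279), np.int64(292))
304 266 319 (np.int64(280), np.int64(319))
312 267 304 (np.int64(280), np.int64(291))
320 267 304 
328 267 303 
336 267 303 
344 267 303 
352 268 303 
360 268 303 
368 268 303 
376 267 303 
384 268 302 
bar ang 2.427867
tab [ -5.595022   -39.66321413  53.        ] perp off line mm -0.4232345748099746
tcp [-40.66453189 -68.18840827  78.1737978 ] tab ang about tcp 2.4587401439109486 45.20572115030069 tcp off line 0.9721998498580116
```

```bash
python3 -m creep '[{"grip":4,"dp":[0,0,0],"rotation":[0,0,0]},{"grip":4,"dp":[0,0,0],"rotation":[0,0,0]},{"grip":4,"dp":[-2,0,0],"rotation":[0,0,0]},{"grip":4,"dp":[-5,0,0],"rotation":[0,0,0]},{"grip":4,"dp":[-7,0,0],"rotation":[0,0,0]}]'
python3 -m creep '[{"grip":4,"dp":[0,0,0],"rotation":[0,0,0]},{"grip":4,"dp":[0,0,0],"rotation":[0,0,0]}]'
cat > chk.py <<'E'
from knob import *
import sys
n=sys.argv[1]
C=cal('wrist');p,d=bot.read_camera('wrist'); a=p[:,:,::-1].copy(); cv2.imwrite(f"pics/{n}.png",a)
X=cloud('wrist',d,C); Z=X[...,2]; I=np.stack([(X[...,:2]-O)@ex,(X[...,:2]-O)@ey],-1)*1e3
hsv=cv2.cvtColor(a,cv2.COLOR_BGR2HSV);H,S,V=cv2.split(hsv)
rd=np.hypot(I[...,0]+41,I[...,1]+69)
g=(H>45)&(H<80)&(S>120)&(V>80)&(rd<60)&(rd>35); ys,xs=np.nonzero(g)
tab=inv(plane('wrist',[(xs.mean(),ys.mean())],.053,C)[0])[:2]
red=((H<8)|(H>172))&(S>120)&(V>90); w=(S<70)&(V>150)
m=(np.abs(Z-.095)<.006)&(rd<45)&(red|w)
q=I[m]; c=q.mean(0); vt=np.linalg.svd(q-c,full_matrices=False)[2]; dr=vt[0]; dr=dr if (tab-c)@dr>0 else -dr
e=tab-c; print('bar c',c.round(1),'n',m.sum(),'len',np.ptp((q-c)@dr).round(1),np.ptp((q-c)@vt[1]).round(1),'bar ang',(np.pi-np.arctan2(dr[1],dr[0])).round(3),'tab',tab.round(1),'ang about bar c',(np.pi-np.arctan2(e[1],e[0])).round(3),'perp',(dr[0]*e[1]-dr[1]*e[0]).round(2))
plan(con(-42,-69,78),-.975)
E
python3 chk.py w8
```

```text
time: 14.9
tool_pos: [0.5057, -0.058, 0.149]
tcp_rot: [1.881, 0.58, -1.88]
wrist_force: [0.9, -0.4, 0.3]
width: 0.464
time: 15.07
tool_pos: [0.5068, -0.0582, 0.1491]
tcp_rot: [1.884, 0.578, -1.877]
wrist_force: [0.3, 0.2, -0.7]
width: 0.468
bar c [-38.5 -67.9] n 2721 len 66.3 14.9 bar ang 2.433 tab [ -5.7 -39.9] ang about bar c 2.436 perp -0.15
t 15.12 q [-0.16  0.03  2.06  0.    1.05  0.81] dp [ 6.94 -0.02 -0.1 ] rot [ 0.002 -0.001  0.   ] F [0.6 0.  0.6] w 0.469 con [-42.7 -69.8 147.4]
```

View pics/w8.png

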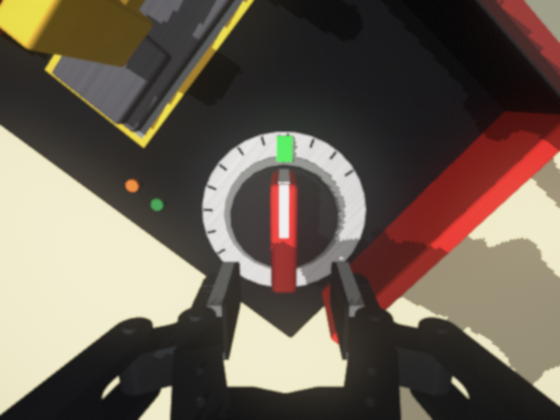

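Pointer and mark agree: bar angle 2.433 against tab 2.436. I'll retreat, wait for the cover to settle on the prop, and look again.

```bash
W='x'; python3 -m creep '[{"grip":4,"dp":[-4,0,0],"rotation":[0,0,0]},{"grip":4,"dp":[-8,-1,1.5],"rotation":[0,0,0]},{"grip":4,"dp":[-11,-2,3],"rotation":[0,0,0]},{"grip":4,"dp":[-14,-3.5,5],"rotation":[0,0,0]},{"grip":4,"dp":[-15,-4.5,6.6],"rotation":[0,0,0]}]'
python3 -m creep '[{"grip":4,"dp":[0,0,0],"rotation":[0,0,0]},{"grip":4,"dp":[0,0,0],"rotation":[0,0,0]},{"grip":4,"dp":[0,0,0],"rotation":[0,0,0]},{"grip":4,"dp":[0,0,0],"rotation":[0,0,0]},{"grip":4,"dp":[0,0,0],"rotation":[0,0,0]}]'
python3 -m creep '[{"grip":4,"dp":[0,0,0],"rotation":[0,0,0]},{"grip":4,"dp":[0,0,0],"rotation":[0,0,0]},{"grip":4,"dp":[0,0,0],"rotation":[0,0,0]},{"grip":4,"dp":[0,0,0],"rotation":[0,0,0]},{"grip":4,"dp":[0,0,0],"rotation":[0,0,0]}]' >/dev/null
python3 -m creep '[{"grip":4,"dp":[0,0,0],"rotation":[0,0,0]},{"grip":4,"dp":[0,0,0],"rotation":[0,0,0]},{"grip":4,"dp":[0,0,0],"rotation":[0,0,0]},{"grip":4,"dp":[0,0,0],"rotation":[0,0,0]},{"grip":4,"dp":[0,0,0],"rotation":[0,0,0]}]' >/dev/null
python3 -m creep '[{"grip":4,"dp":[0,0,0],"rotation":[0,0,0]},{"grip":4,"dp":[0,0,0],"rotation":[0,0,0]},{"grip":4,"dp":[0,0,0],"rotation":[0,0,0]},{"grip":4,"dp":[0,0,0],"rotation":[0,0,0]},{"grip":4,"dp":[0,0,0],"rotation":[0,0,0]}]' >/dev/null
python3 -m creep '[{"grip":4,"dp":[0,0,0],"rotation":[0,0,0]},{"grip":4,"dp":[0,0,0],"rotation":[0,0,0]},{"grip":4,"dp":[0,0,0],"rotation":[0,0,0]},{"grip":4,"dp":[0,0,0],"rotation":[0,0,0]},{"grip":4,"dp":[0,0,0],"rotation":[0,0,0]}]'
python3 - <<'E'
from h import *
for n in('side','top'):
    p,d=bot.read_camera(n); cv2.imwrite(f"pics/{n}5.png",p[:,:,::-1])
E
```

```text
time: 15.53
tool_pos: [0.4255, -0.0579, 0.3003]
tcp_rot: [1.883, 0.579, -1.877]
wrist_force: [0.8, -0.1, -0.0]
width: 0.469
time: 15.95
tool_pos: [0.4252, -0.0576, 0.2947]
tcp_rot: [1.878, 0.583, -1.885]
wrist_force: [0.2, -0.1, -0.4]
width: 0.468
time: 17.62
tool_pos: [0.4254, -0.0578, 0.2967]
tcp_rot: [1.881, 0.581, -1.882]
wrist_force: [0.6, -0.7, 0.0]
width: 0.467
```

View pics/side5.png

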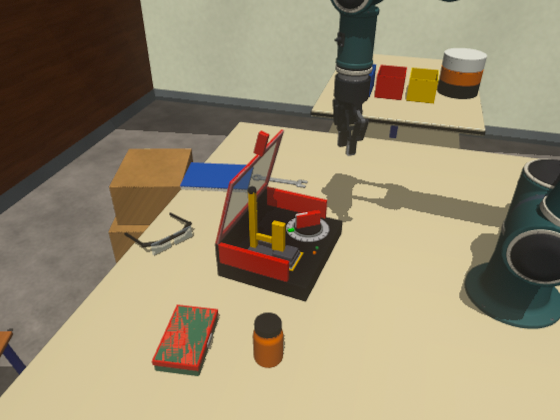

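View pics/top5.png

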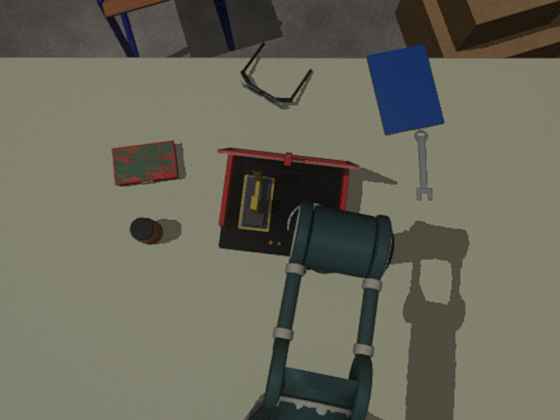

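The cover is still sinking toward the tip. I'll swing the arm clear to the right and wait.

```bash
python3 -m creep '[{"grip":4,"dp":[0,3,2],"rotation":[0,0,0]},{"grip":4,"dp":[0,6,4],"rotation":[0,0,0]},{"grip":4,"dp":[0,9,6],"rotation":[0,0,0]},{"grip":4,"dp":[0,12,8],"rotation":[0,0,0]},{"grip":4,"dp":[0,15,10],"rotation":[0,0,0]}]'
python3 -m creep '[{"grip":4,"dp":[0,3,2],"rotation":[0,0,0]},{"grip":4,"dp":[0,5,3],"rotation":[0,0,0]},{"grip":4,"dp":[0,6,4],"rotation":[0,0,0]},{"grip":4,"dp":[0,6,4],"rotation":[0,0,0]},{"grip":4,"dp":[0,6,4],"rotation":[0,0,0]}]'
for i in 1 2 3 4 5 6 7 8 9 10 11 12; do python3 -m creep '[{"grip":4,"dp":[0,0,0],"rotation":[0,0,0]},{"grip":4,"dp":[0,0,0],"rotation":[0,0,0]},{"grip":4,"dp":[0,0,0],"rotation":[0,0,0]},{"grip":4,"dp":[0,0,0],"rotation":[0,0,0]},{"grip":4,"dp":[0,0,0],"rotation":[0,0,0]}]' | head -1; done
cat > cov.py <<'E'
from h import *
import sys
k=sys.argv[1]
for n in('side','top'):
    p,d=bot.read_camera(n); cv2.imwrite(f"pics/{n}{k}.png",p[:,:,::-1])
    if n=='top':
        X=cloud('top',d); I=np.stack([(X[...,:2]-O)@ex,(X[...,:2]-O)@ey],-1)*1e3; Z=X[...,2]*1e3
        m=(Z>180)&(np.abs(I[...,0]-70)<80)&(np.abs(I[...,1])<145)&(I[...,1]<30)
        b=(Z>245)&m; print('cover edge/fin pts',b.sum(), 'angles', np.percentile(np.arctan2(Z[m]-100,105-I[...,0][m]),[10,50,90]).round(3),'max z',Z[m].max())
print(bot.read_state()['time'])
E
python3 cov.py 6
```

```text
time: 18.13
tool_pos: [0.427, -0.2396, 0.2967]
tcp_rot: [1.881, 0.581, -1.881]
wrist_force: [-0.1, 0.7, 0.1]
width: 0.469
time: 18.55
tool_pos: [0.4275, -0.31, 0.2961]
tcp_rot: [1.882, 0.581, -1.883]
wrist_force: [-0.2, 0.3, -1.1]
width: 0.467
time: 18.97
time: 19.38
time: 19.8
time: 20.22
time: 20.63
time: 21.05
time: 21.47
time: 21.88
time: 22.3
time: 22.72
time: 23.13
time: 23.55
cover edge/fin pts 523 angles [1.221 1.252 1.269] max z 332.75837381166485
23.65
```

View pics/side6.png

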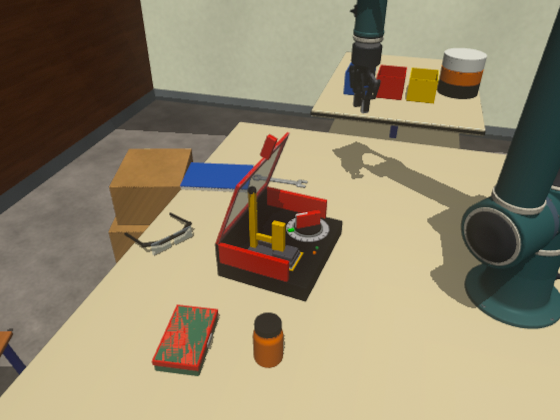

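View pics/top6.png

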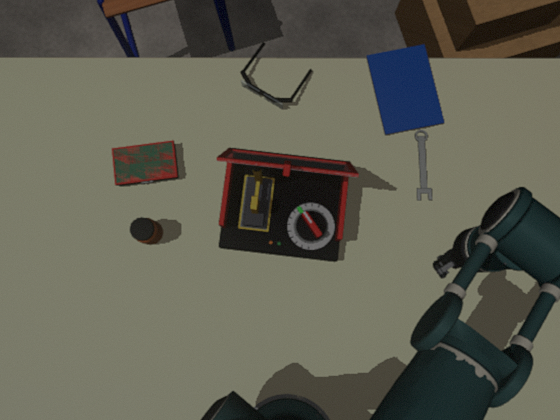

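```bash
for j in a b; do for i in 1 2 3 4 5; do python3 -m creep '[{"grip":4,"dp":[0,0,0],"rotation":[0,0,0]},{"grip":4,"dp":[0,0,0],"rotation":[0,0,0]},{"grip":4,"dp":[0,0,0],"rotation":[0,0,0]},{"grip":4,"dp":[0,0,0],"rotation":[0,0,0]},{"grip":4,"dp":[0,0,0],"rotation":[0,0,0]}]' >/dev/null; done; python3 cov.py 7$j; done
```

```text
cover edge/fin pts 525 angles [1.221 1.252 1.268] max z 330.9870333694647
25.8333
cover edge/fin pts 519 angles [1.221 1.252 1.269] max z 331.8626575187837
28.0167
```

The cover stopped moving between 23.6 and 28.0 s. Final close look at prop, knob and bystanders.

Run:
```python
from h import *
a=cv2.convertScaleAbs(cv2.imread('pics/top7b.png'),alpha=2,beta=10)
cv2.imwrite('pics/z5.png',cv2.resize(a[140:265,210:360],None,fx=4.8,fy=4.8,interpolation=cv2.INTER_CUBIC))
s=cv2.imread('pics/side7b.png'); cv2.imwrite('pics/z6.png',cv2.resize(s[125:290,205:355],None,fx=3.6,fy=3.6,interpolation=cv2.INTER_CUBIC))
d=np.abs(cv2.imread('pics/top0.png').astype(int)-cv2.imread('pics/top7b.png')).max(2)
for n,(x0,x1,y0,y1) in dict(jar=(125,165,212,250),case=(108,182,138,188),wrench=(410,436,126,204)).items(): print(n,(d[y0:y1,x0:x1]>60).sum())
h=cv2.cvtColor(cv2.imread('pics/top7b.png'),cv2.COLOR_BGR2HSV);g=((h[...,0]>45)&(h[...,0]<80)&(h[...,1]>120)&(h[...,2]>60)); g[:190]=0;g[225:]=0;g[:,:285]=0;g[:,340:]=0
ys,xs=np.nonzero(g);T=inv(plane('top',[(xs.mean(),ys.mean())],.053)[0]);v=T[:2]-[-40,-70];print('mark',T,np.pi-np.arctan2(v[1],v[0]))
```

```text
jar 0
case 0
wrench 0
mark [ -5.04444085 -39.41123299  53.        ] 2.4227196740194463
```

View pics/z5.png

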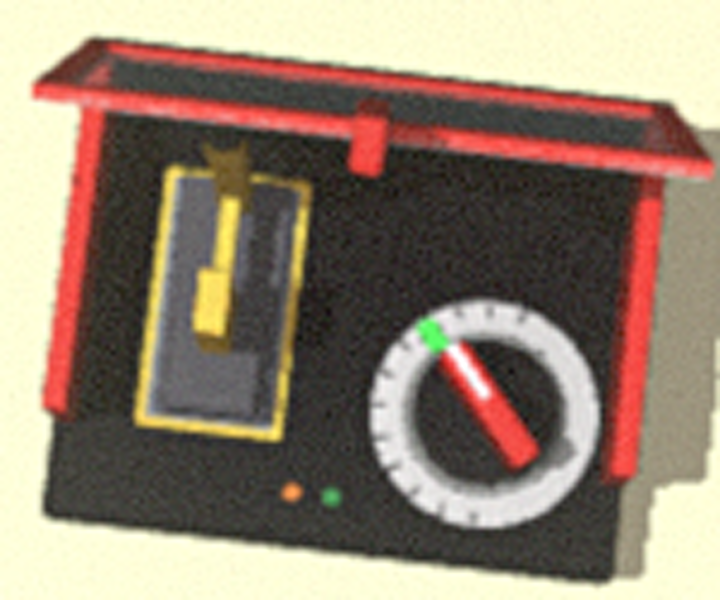

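View pics/z6.png

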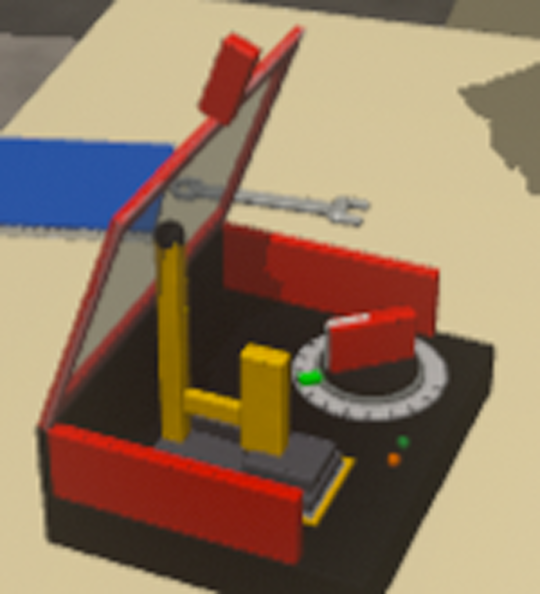

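In the top crop the foot sits inside the yellow field and the pointer is on the green tab. In the side crop the tip is against the cover. The jar, case and wrench are unchanged. Handing in.

```bash
python3 -c "
from workcell import bot
bot.finish_job(); print(bot.read_state()['time'])"
```

```text
the job is handed in; nothing more can be done
the job is handed in; nothing more can be done
```

The job is done and handed in at about 28 s of the 72 s allowed. I lifted the cover to its stop and stood the prop upright on the field with its post toward the hinge. I then turned the knob to the green mark and backed the arm well clear.

**Last checks:**
- **Cover:** it held still from 23.6 to 28.0 s, and the side view shows the rubber tip against its underside. My depth estimate reads 1.25 rad rather than the stated 1.15. Those points lie on the upper face and fin, which accounts for roughly 0.04–0.08 of the gap. I took it as resting because it had stopped moving.
- **Prop:** the top view shows the foot inside the yellow edge.
- **Knob:** the pointer is at 2.433 rad and the mark at 2.436, measured from the wrist camera after release. The top camera put the mark at 2.426 before the turn and 2.423 after, so it did not shift.
- **Jar, bit case and wrench:** no change between the first and last top pictures.

**Disagreements:**
- At the cover's stop the gripper was about 9 mm farther back than my geometry predicted; I think the fin slipped a little in the jaws.
- The wrist camera's estimate of the knob axis varied by 2–3 mm between views.

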